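Open the child-resistant cap of the teal rinse bottle

ROBOT

A 6-joint arm with a two-finger parallel gripper is mounted at the origin on a cart in front of the work surface, level with it; the furniture and walls round the work are solid. World frame = base frame: x ahead of the robot, y to its left, z up, the work surface at z = 0. Lengths are in m, angles in rad, forces in N, time in s.
With the tool pointing down it reaches from about 0.25 to 0.85 m from the base axis. Payload 12.5 kg.
Tool frame: the origin (TCP) lies at the very end of the fingers, on their centre line; the grasp point (between the pads) lies 19 mm behind it; z points along the fingers, y is the line along which they close (so a half turn about z gives the same grasp; the last joint's range is limited). The gripper opens to 93 mm and grips with 3 to 60 N. Pads are 15 mm wide; open, the fingers measure 128 mm over their backs; the gripper's body (75 mm by 188 mm) begins 65 mm behind the grasp point.
Start: joints at [1.144, 0.351, 1.652, -0, 1.139, -0.085], TCP at [0.184, 0.518, 0.219] pointing down, gripper open.
Joint ranges: [-2.75, 2.75], [-0.79, 2.1], [0.01, 2.65], [-1.57, 4.71], [0.07, 3.14], [-2.87, 2.87]. Speed limits (rad/s): [2.22, 2.22, 2.79, 3.14, 3.14, 3.14].

INTERFACE

Orientations are given as [roll, pitch, yaw] about the fixed x, y, z axes, in that order (R = Rz(yaw) Ry(pitch) Rx(roll)).
In Python, from workcell import r gives the robot as it stands.
- The arm moves only by the tool drive_tool, never from a script. Its arguments are lists of equal length, an entry for each row: "twist": the turn, a rotation vector about the tool's x, y, z in units of pi/2 rad (1.0 is pi/2 rad), a list of three; "dp": the shift along the tool's x, y, z in units of 12 cm (1.0 is 12 cm), a list of three; "grip": the gripper's target within -1 to 1 (fully open at 1, half-way at 0, shut at -1). A call has 1 to 20 rows; each row is the pose to reach, as a shift and turn from the pose commanded when the call began, along the tool's axes at that moment; what a row does not reach only later rows make up. A row lasts 1/8 s, in which the tool goes at most 62.5 mm and 10.7 degrees, less where a joint would pass 70% of its speed; a pose out of reach is approached as far as the arm can. A call with a number of a shift or a turn outside -1 to 1 is refused whole. A call with a gripper value outside its range is refused whole. The fingers move at their own pace and stop on an object; "squeeze" is the grip in N (left out, the last holds). Time passes only in rows, so rows that repeat a pose let the fingers close. It gives the time, the measured TCP pose, the force, the opening and the grip force at its end, in the units of the state.
- r.sense(): the state, without advancing time (a new reading comes with each control period).
- r.capture(name): name is "scene" or "top" or "wrist"; returns the picture (400x640x3 uint8, red, green, blue); there is no depth.
- r.calibration(name): a dict with "mtx" (3x3 intrinsics, pixels), "eye" and "orientation" of the camera in the world; the wrist camera has in their place "hand_eye" (4x4, takes a point from camera to tool coordinates, whose origin is the TCP and whose axes are the flange's). Camera axes: x right, y down, z forward; pixel columns grow to the right and rows downward; lengths in m; the calibration is good to about 2 mm. A picture is of the moment at which its call begins: read the wrist's pose just before it. calibration takes no time and is no camera call.
- r.finish_job(): hands the job in; it is judged then, once.
The state is a dict: "clock": time; "joints": joint angles; "qvel": joint speeds; "joint_torque": joint torques, N m; "tool_pos": TCP position; "tool_rot": TCP orientation; "force": force on the tool from outside, world axes, zero at the start; "ft_torque": the same for the moment, N m; "finger_gap": finger opening in m; "finger_force": force on a finger pad.
Only numpy, scipy, OpenCV 4.12 (cv2) and the standard library are available. Lean on these libraries where they do the work, as an engineer would, in place of code of your own. Each camera call takes 0.05 s, during which the arm holds its last target. There are 200 camera calls.

TASK

Open the push-and-turn cap of the teal bottle: press the cap down hard and, keeping it pressed, turn it counterclockwise (seen from above) about a quarter turn until it stops, then let go so that it springs up again. Leave the cap of the black bottle with the red label shut.

Things in the scene. Friction and masses are not known exactly. Their poses are not given: they have to be found in the camera images.
- teal_cap_top (a point): Centre of the top face (z up) of the teal bottle's white cap, a ribbed cylinder 40 mm across and 34 mm high with a 46 mm flange, 6 mm high, round its foot; red marks on top. Unpressed, it is 184 mm above the worktop and 44 mm above the shoulder of the bottle (60 mm across), which is clamped in a fixed stand and cannot turn. Grip it from above across any diameter.
- teal_push (a joint): How far the teal bottle's cap is pressed down, in m: 0 up (sprung), 0.008 fully down. The spring takes 8 N to start and 15 N fully down; the cap is free to turn only while it is pressed down more than about 4.5 mm (12 N).
- teal_turn (a joint): Turn of the teal bottle's cap in rad: 0 shut, growing counterclockwise seen from above, up to 1.5 at the stop (open). Light friction (about 0.06 N m); it stays where it is left. Unpressed it is locked below about 0.1; from about 0.9 on, a released cap springs up and stays open; between these it stays caught half pressed.
- red_turn (a joint): The same for the like cap (top 202 mm above the worktop) of the black bottle with the red label, in a like stand; 0 shut, must stay shut. Its axis is at least 0.20 m from the teal one in y, on either side: the two bottles swap places. Nothing else that is tall stands within 0.1 m of either cap.

How it is judged:
By the outcome, as a careful person would: the job done as asked, in the order asked, and still so for the second after the job is handed in, with the robot touching nothing.
It also fails if it takes over 32 s, if anything falls off the work surface, if the arm or the gripper's body presses on something with over 40 N, if the wrist force passes 120 N, or if a joint passes its speed limit or range.

## Working session

There is one attempt and no reset: what is moved stays moved. The work goes in short steps, Python scripts to look and compute and a tool call to move; the robot and the scene stay as the last step left them, time stands still between calls to the robot, and variables do not carry over. Pictures are saved under pics/ and viewed, at most 10 in all, crops included, and the job is handed in when it is done.

Besides the shell and the picture viewer there is one more tool, called as name(argument=value, ...), one argument or row to a line, values as JSON. drive_tool: Moves the arm, as the interface text tells. Its arguments: {"type":"object","properties":{"twist":{"type":"array","items":{"type":"array","items":{"type":"number"}}},"dp":{"type":"array","items":{"type":"array","items":{"type":"number"}}},"grip":{"type":"array","items":{"type":"number"}},"squeeze":{"type":"number"}},"required":["twist","dp","grip"]}

```bash
mkdir -p pics; python3 - <<'E'
from workcell import r
import cv2
s=r.sense();print(s)
for n in("scene","top"):
    c=r.calibration(n);print(n,c)
    cv2.imwrite(f"pics/{n}0.png",r.capture(n)[:,:,::-1])
print(r.calibration("wrist"))
E
```

```text
{'clock': 0.0, 'joints': array([ 1.14443362e+00,  3.51274642e-01,  1.65239117e+00,  1.92706005e-06,
        1.13910398e+00, -8.46017051e-02]), 'qvel': array([-1.63574065e-04, -2.82377037e-04,  1.36623225e-03,  2.41610609e-04,
        4.57294252e-04, -1.70361637e-05]), 'joint_torque': array([ 2.55527688e-03, -4.97324646e+01, -2.85262173e+01,  7.00286007e-02,
        2.56977364e-02, -8.30174304e-05]), 'tool_pos': array([0.18416938, 0.51789659, 0.21809291]), 'tool_rot': array([-3.14041987e+00, -1.01212495e-04,  2.79983078e+00]), 'force': array([ 0.50870329, -0.64135895,  0.06578734]), 'ft_torque': array([-0.04965785, -0.01045943, -0.02856427]), 'finger_force': 0.0, 'finger_gap': 0.09289773848574165}
scene {'mtx': array([[437.78738139,   0.        , 328.14954032],
       [  0.        , 437.78738139, 205.12796887],
       [  0.        ,   0.        ,   1.        ]]), 'eye': array([ 0.33613055, -0.51382083,  0.8729958 ]), 'orientation': array([-2.42769561, -0.01056907, -0.40760229])}
top {'mtx': array([[374.25656775,   0.        , 321.81361845],
       [  0.        , 374.25656775, 194.67729565],
       [  0.        ,   0.        ,   1.        ]]), 'eye': array([ 0.46299395, -0.00316708,  1.05670993]), 'orientation': array([-3.0275756 ,  0.01414881, -1.54423718])}
{'mtx': array([[317.69664977,   0.        , 318.3065918 ],
       [  0.        , 317.69664977, 196.94803108],
       [  0.        ,   0.        ,   1.        ]]), 'hand_eye': array([[-1.73699305e-03, -9.68197896e-01, -2.50179568e-01,
         6.96937938e-02],
       [ 9.99997428e-01, -2.04662776e-03,  9.77506330e-04,
        -1.89214218e-04],
       [-1.45844402e-03, -2.50177226e-01,  9.68198961e-01,
        -1.67140998e-01],
       [ 0.00000000e+00,  0.00000000e+00,  0.00000000e+00,
         1.00000000e+00]])}
```

View pics/scene0.png

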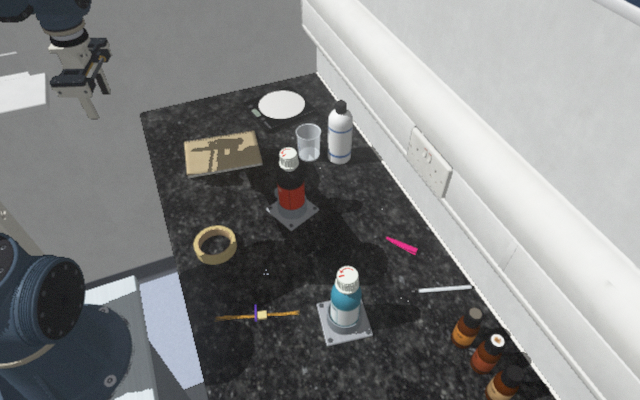

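View pics/top0.png

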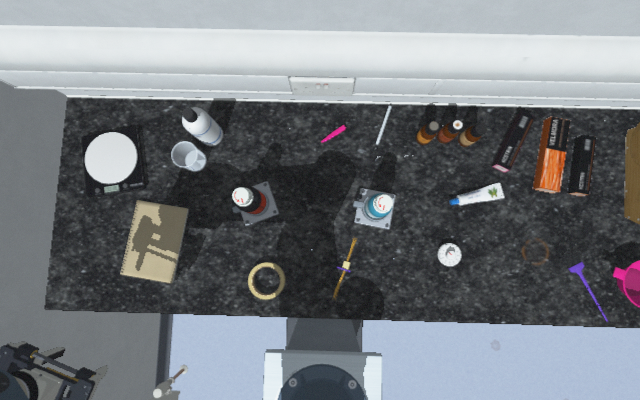

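The scene view shows the teal cap near (347,273). In the top view the teal cap is near (380,204) and the red bottle's cap near (243,197). I'll enlarge both views of the teal cap.

```bash
python3 - <<'E'
import cv2,numpy as np
t=cv2.imread("pics/top0.png")[180:230,350:410];s=cv2.imread("pics/scene0.png")[255:305,320:380]
f=lambda a:cv2.resize(a,None,fx=6.5,fy=6.5,interpolation=cv2.INTER_CUBIC)
cv2.imwrite("pics/crop1.png",np.hstack([f(t),f(s)]))
E
```

```text
(no output)
```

View pics/crop1.png

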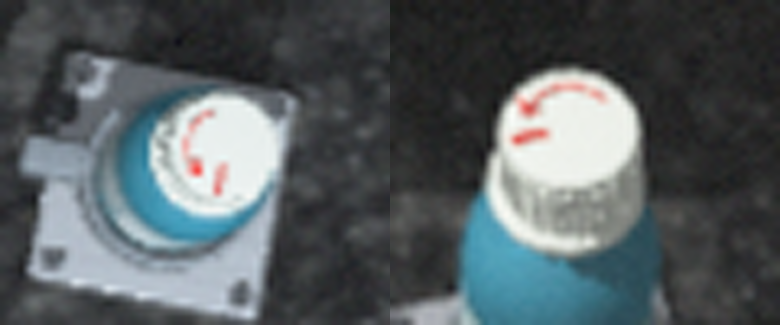

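In the crops, the cap's top face is centred at about (225,152) in the top view, which is full-frame (384.2,203.0). In the scene view it is at about (571,129), full-frame (347.4,274.4).

```bash
cat >h.py <<'E'
import numpy as np
from scipy.spatial.transform import Rotation as R
from workcell import r
def hit(n,uv,z):
    c=r.calibration(n)
    if n=="wrist":
        s=r.sense();T=np.eye(4);T[:3,:3]=R.from_euler('xyz',s['tool_rot']).as_matrix();T[:3,3]=s['tool_pos']
        M=T@c['hand_eye'];e=M[:3,3];Q=M[:3,:3]
    else: e=np.array(c['eye']);Q=R.from_euler('xyz',c['orientation']).as_matrix()
    d=Q@np.linalg.solve(c['mtx'],[*uv,1]);return e+d*(z-e[2])/d[2]
E
python3 - <<'E'
from h import *
a=hit("top",(384.2,203.0),.184);b=hit("scene",(347.4,274.4),.184);print(a,b)
print("red",hit("top",(240,196),.202),hit("scene",(289,154),.202))
s=r.sense();M=R.from_euler('xyz',s['tool_rot'])
p=(a+b)/2;g=p+[0,0,.1]
print(M.as_matrix().round(3)); print((M.inv().apply(g-s['tool_pos'])/.12).round(3))
E
```

```text
[ 0.54665166 -0.13438167  0.184     ] [ 0.54538604 -0.13654799  0.184     ]
red [0.55275288 0.19999395 0.202     ] [0.55219975 0.19123191 0.202     ]
[[-0.942  0.335 -0.   ]
 [ 0.335  0.942 -0.001]
 [ 0.    -0.001 -1.   ]]
[-4.666 -4.12  -0.545]
```

drive_tool(
  twist=[
    [0,0,0],
    [0,0,0],
    [0,0,0],
    [0,0,0],
    [0,0,0],
  ],
  dp=[
    [0,0,-0.5],
    [-0.3,-0.26,-0.8],
    [-0.6,-0.53,-0.8],
    [-0.94,-0.82,-0.8],
    [-0.94,-0.82,-0.8],
  ],
  grip=[1,1,1,1,1],
  squeeze=30,
)

```text
clock: 0.72
tool_pos: [0.2587, 0.3856, 0.3148]
tool_rot: [-3.141, 0.0, 2.797]
force: [-0.4, 0.8, 0.8]
finger_gap: 0.0933
finger_force: 0.0
```

drive_tool(
  twist=[
    [0,0,0],
    [0,0,0],
    [0,0,0],
    [0,0,0],
  ],
  dp=[
    [-0.3,-0.26,0],
    [-0.6,-0.53,0],
    [-0.94,-0.82,0],
    [-0.94,-0.82,0],
  ],
  grip=[1,1,1,1],
)

```text
clock: 1.23
tool_pos: [0.3319, 0.2557, 0.3146]
tool_rot: [-3.141, 0.0, 2.796]
force: [-0.9, 0.7, 0.3]
finger_gap: 0.0932
finger_force: 0.0
```

drive_tool(
  twist=[
    [0,0,0],
    [0,0,0],
    [0,0,0],
    [0,0,0],
  ],
  dp=[
    [-0.3,-0.26,0],
    [-0.6,-0.53,0],
    [-0.94,-0.82,0],
    [-0.94,-0.82,0],
  ],
  grip=[1,1,1,1],
)

```text
clock: 1.72
tool_pos: [0.4052, 0.1257, 0.3144]
tool_rot: [-3.141, -0.0, 2.797]
force: [0.0, -0.6, -1.7]
finger_gap: 0.093
finger_force: 0.0
```

drive_tool(
  twist=[
    [0,0,0],
    [0,0,0],
    [0,0,0],
    [0,0,0],
  ],
  dp=[
    [-0.3,-0.26,0],
    [-0.6,-0.53,0],
    [-0.94,-0.82,0],
    [-0.94,-0.82,0],
  ],
  grip=[1,1,1,1],
)

```text
clock: 2.22
tool_pos: [0.4785, -0.0041, 0.314]
tool_rot: [3.142, -0.001, 2.798]
force: [0.4, 0.5, -1.0]
finger_gap: 0.0928
finger_force: 0.0
```

drive_tool(
  twist=[
    [0,0,0.11],
    [0,0,0.22],
    [0,0,0.33],
    [0,0,0.44],
    [0,0,0.55],
    [0,0,0.66],
    [0,0,0.77],
    [0,0,0.88],
    [0,0,1],
    [0,0,1],
  ],
  dp=[
    [-0.2,-0.2,0],
    [-0.4,-0.4,0],
    [-0.6,-0.6,0],
    [-0.9,-0.84,0],
    [-0.9,-0.84,0],
    [-0.9,-0.84,0],
    [-0.9,-0.84,0],
    [-0.9,-0.84,0],
    [-0.9,-0.84,0],
    [-0.9,-0.84,0],
  ],
  grip=[1,1,1,1,1,1,1,1,1,1],
)

```text
clock: 3.48
tool_pos: [0.5458, -0.1326, 0.3146]
tool_rot: [-3.141, -0.0, 1.232]
force: [-0.4, 0.2, -0.4]
finger_gap: 0.0928
finger_force: 0.0
```

```bash
python3 - <<'E'
from h import *
import cv2
s=r.sense();print(s['tool_pos'],s['tool_rot'],s['joints'])
cv2.imwrite("pics/w1.png",r.capture("wrist")[:,:,::-1])
E
```

```text
[ 0.54578755 -0.13260167  0.3145627 ] [-3.14118072e+00 -4.62510942e-04  1.23224270e+00] [-3.21454192e-01  2.93076113e-01  1.49256583e+00  4.80492303e-04
  1.35635470e+00  1.69969947e-02]
```

View pics/w1.png

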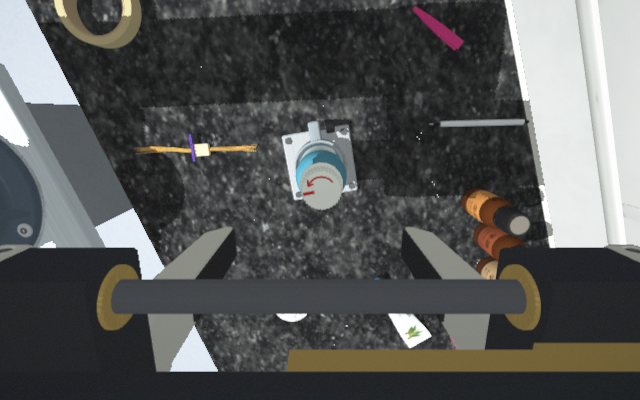

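The wrist view shows the teal cap's face centred at about (321.5,187), about 43 px across, between the fingers. That size fits the expected distance.

```bash
python3 - <<'E'
from h import *
import cv2
i=cv2.imread("pics/w1.png")[150:220,280:360]
h=cv2.cvtColor(i,cv2.COLOR_BGR2HSV);m=((h[...,1]<60)&(h[...,2]>150)).astype('uint8')
cv2.imwrite("pics/c2.png",cv2.resize(i,None,fx=7,fy=7,interpolation=cv2.INTER_CUBIC))
for uv in((321.5,187),(321.5,188)):print(hit("wrist",uv,.184))
E
```

```text
[ 0.54863081 -0.1315802   0.184     ]
[ 0.54830719 -0.13250931  0.184     ]
```

View pics/c2.png

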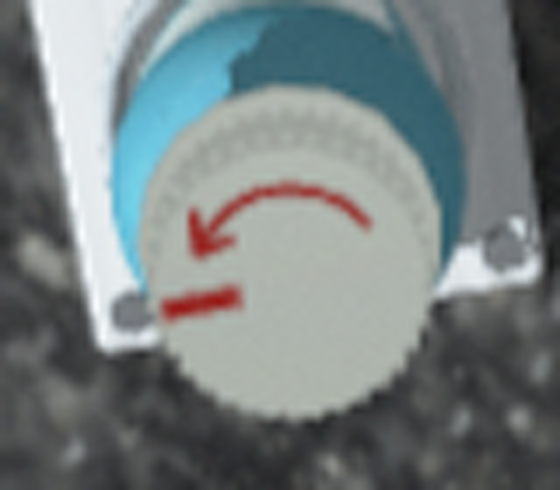

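drive_tool(
  twist=[
    [0,0,0],
    [0,0,0],
    [0,0,0],
    [0,0,0],
  ],
  dp=[
    [-0.01,0.015,0.3],
    [-0.01,0.015,0.6],
    [-0.01,0.015,0.9],
    [-0.01,0.015,0.9],
  ],
  grip=[1,1,1,1],
)

```text
clock: 4.03
tool_pos: [0.5457, -0.1355, 0.2047]
tool_rot: [-3.137, -0.0, 1.233]
force: [0.7, 0.9, 0.3]
finger_gap: 0.0929
finger_force: 0.0
```

drive_tool(
  twist=[
    [0,0,0],
    [0,0,0],
    [0,0,0],
    [0,0,0],
  ],
  dp=[
    [0,0,0.13],
    [0,0,0.26],
    [0,0,0.39],
    [0,0,0.39],
  ],
  grip=[1,1,1,1],
)

```text
clock: 4.53
tool_pos: [0.5462, -0.1366, 0.1586]
tool_rot: [-3.139, 0.0, 1.229]
force: [-0.2, 0.3, -0.4]
finger_gap: 0.093
finger_force: 0.0
```

```bash
python3 - <<'E'
from h import *
import cv2
s=r.sense();print(s['tool_pos'],s['force'])
cv2.imwrite("pics/w2.png",r.capture("wrist")[:,:,::-1])
E
```

```text
[ 0.54617304 -0.13661758  0.15857518] [-0.24002766  0.30489524 -0.42513848]
```

View pics/w2.png

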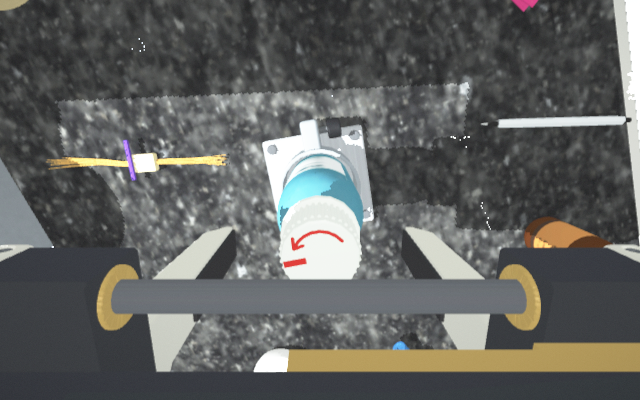

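The cap is midway between the fingers, spanning x from about 282 to 360, with its face centre at about (320.5,258). I'll check the offset along the tool's x axis.

```bash
python3 - <<'E'
from h import *
s=r.sense();M=R.from_euler('xyz',s['tool_rot'])
for v in (255,258,261):
    p=hit("wrist",(320.5,v),.184);print(p,M.inv().apply(p-s['tool_pos']))
E
```

```text
[ 0.54802368 -0.13389783  0.184     ] [ 0.00316048  0.00037089 -0.02457847]
[ 0.54749273 -0.13539062  0.184     ] [ 0.00157607  0.00037086 -0.02457851]
[ 0.54695905 -0.13689106  0.184     ] [-1.64502248e-05  3.70835992e-04 -2.45785467e-02]
```

drive_tool(
  twist=[
    [0,0,0],
    [0,0,0],
    [0,0,0],
    [0,0,0],
    [0,0,0],
    [0,0,0],
    [0,0,0],
    [0,0,0],
  ],
  dp=[
    [0.012,0.003,0],
    [0.012,0.003,0],
    [0.012,0.003,0],
    [0.012,0.003,0],
    [0.012,0.003,0],
    [0.012,0.003,0],
    [0.012,0.003,0],
    [0.012,0.003,0],
  ],
  grip=[1,-1,-1,-1,-1,-1,-1,-1],
  squeeze=60,
)

```text
clock: 5.58
tool_pos: [0.5475, -0.1355, 0.1598]
tool_rot: [-3.141, 0.0, 1.229]
force: [-0.9, -0.5, -0.6]
finger_gap: 0.0381
finger_force: 60.0
```

drive_tool(
  twist=[
    [0,0,0],
    [0,0,0],
    [0,0,0],
    [0,0,0],
  ],
  dp=[
    [0,0,0.03],
    [0,0,0.05],
    [0,0,0.07],
    [0,0,0.07],
  ],
  grip=[-1,-1,-1,-1],
)

```text
clock: 6.08
tool_pos: [0.5476, -0.1356, 0.1525]
tool_rot: [3.141, 0.0, 1.229]
force: [-6.2, 1.8, 14.0]
finger_gap: 0.0379
finger_force: 60.0
```

drive_tool(
  twist=[
    [0,0,0],
    [0,0,0],
  ],
  dp=[
    [0,0,0.015],
    [0,0,0.015],
  ],
  grip=[-1,-1],
)

```text
clock: 6.32
tool_pos: [0.5476, -0.1356, 0.1516]
tool_rot: [3.141, 0.0, 1.229]
force: [-9.4, 3.5, 22.4]
finger_gap: 0.0382
finger_force: 60.0
```

drive_tool(
  twist=[
    [0,0,-0.08],
    [0,0,-0.16],
    [0,0,-0.24],
    [0,0,-0.32],
    [0,0,-0.32],
  ],
  dp=[
    [0,0,0],
    [0,0,0],
    [0,0,0],
    [0,0,0],
    [0,0,0],
  ],
  grip=[-1,-1,-1,-1,-1],
)

```text
clock: 6.95
tool_pos: [0.5482, -0.1357, 0.1517]
tool_rot: [3.14, 0.001, 1.734]
force: [-5.0, 3.0, 20.3]
finger_gap: 0.0381
finger_force: 60.0
```

```bash
python3 - <<'E'
from h import *
s=r.sense();print(s['tool_pos'],s['tool_rot'],s['force'],s['ft_torque'],s['joints'])
E
```

```text
[ 0.54821282 -0.13566017  0.151663  ] [3.13960632e+00 9.52602332e-04 1.73359803e+00] [-5.00197543  2.98303458 20.27420125] [0.39972348 1.17157994 0.09260637] [-3.25060685e-01  4.53149309e-01  1.67925760e+00  1.06011281e-04
  1.00698463e+00 -4.87919887e-01]
```

drive_tool(
  twist=[
    [0,0,-0.08],
    [0,0,-0.16],
    [0,0,-0.24],
    [0,0,-0.32],
    [0,0,-0.4],
    [0,0,-0.48],
    [0,0,-0.56],
    [0,0,-0.62],
    [0,0,-0.62],
  ],
  dp=[
    [0,0,0],
    [0,0,0],
    [0,0,0],
    [0,0,0],
    [0,0,0],
    [0,0,0],
    [0,0,0],
    [0,0,0],
    [0,0,0],
  ],
  grip=[-1,-1,-1,-1,-1,-1,-1,-1,-1],
)

```text
clock: 8.07
tool_pos: [0.5491, -0.135, 0.1517]
tool_rot: [3.139, 0.004, 2.707]
force: [-1.1, 6.8, 17.1]
finger_gap: 0.0381
finger_force: 60.0
```

```bash
python3 - <<'E'
from h import *
s=r.sense();print(s['tool_pos'],s['tool_rot'],s['force'],s['ft_torque'])
E
```

```text
[ 0.54908536 -0.13495617  0.15170311] [3.13936875 0.00358455 2.70651207] [-1.11467516  6.7688065  17.12866743] [ 1.33646434  0.17842031 -0.10237442]
```

drive_tool(
  twist=[
    [0,0,-0.03],
    [0,0,-0.06],
    [0,0,-0.06],
    [0,0,-0.06],
  ],
  dp=[
    [0,0,0.005],
    [0,0,0.005],
    [0,0,0.005],
    [0,0,0.005],
  ],
  grip=[-1,-1,-1,-1],
)

```text
clock: 8.57
tool_pos: [0.5499, -0.135, 0.1515]
tool_rot: [3.139, 0.006, 2.798]
force: [2.9, 6.8, 17.5]
finger_gap: 0.0383
finger_force: 60.0
```

```bash
python3 - <<'E'
from h import *
s=r.sense();print(s['tool_pos'],s['tool_rot'],s['force'],s['ft_torque'])
E
```

```text
[ 0.54991648 -0.13501416  0.15152483] [3.13882208 0.00584639 2.79792699] [ 2.89610016  6.76450813 17.45996312] [ 1.57329753 -0.43089528 -0.90598881]
```

The moment about z rose to 0.9 N m, so the cap is at its stop. I'll ease up, let go and lift clear.

drive_tool(
  twist=[
    [0,0,0],
    [0,0,0],
    [0,0,0],
    [0,0,0],
    [0,0,0],
    [0,0,0],
    [0,0,0],
    [0,0,0],
    [0,0,0],
  ],
  dp=[
    [0,0,-0.03],
    [0,0,-0.06],
    [0,0,-0.08],
    [0,0,-0.08],
    [0,0,-0.08],
    [0,0,-0.08],
    [0,0,-0.08],
    [0,0,-0.08],
    [0,0,-0.08],
  ],
  grip=[-1,-1,-1,-1,1,1,1,1,1],
)

```text
clock: 9.7
tool_pos: [0.5475, -0.1356, 0.1586]
tool_rot: [-3.142, -0.0, 2.8]
force: [0.5, 0.2, -0.3]
finger_gap: 0.0835
finger_force: 0.0
```

drive_tool(
  twist=[
    [0,0,0],
    [0,0,0],
    [0,0,0],
    [0,0,0],
    [0,0,0],
  ],
  dp=[
    [0,0,-0.2],
    [0,0,-0.5],
    [0,0,-0.8],
    [0,0,-1],
    [0,0,-1],
  ],
  grip=[1,1,1,1,1],
)

```text
clock: 10.32
tool_pos: [0.5481, -0.1357, 0.28]
tool_rot: [3.142, 0.003, 2.8]
force: [0.5, 1.3, -0.4]
finger_gap: 0.0931
finger_force: 0.0
```

```bash
python3 - <<'E'
from h import *
import cv2
s=r.sense();print(s['tool_pos'],s['tool_rot'],s['force'])
w=r.capture("wrist")[120:270,240:400,::-1];c=r.capture("scene")[245:320,310:390,::-1]
f=lambda a,k:cv2.resize(a,None,fx=k,fy=k,interpolation=cv2.INTER_CUBIC)
cv2.imwrite("pics/end.png",np.hstack([f(w,2.5),f(c,5)]))
E
```

```text
[ 0.54814096 -0.13572407  0.27997781] [3.14157183e+00 3.02967457e-03 2.79984170e+00] [ 0.49390236  1.27002706 -0.39237718]
```

View pics/end.png

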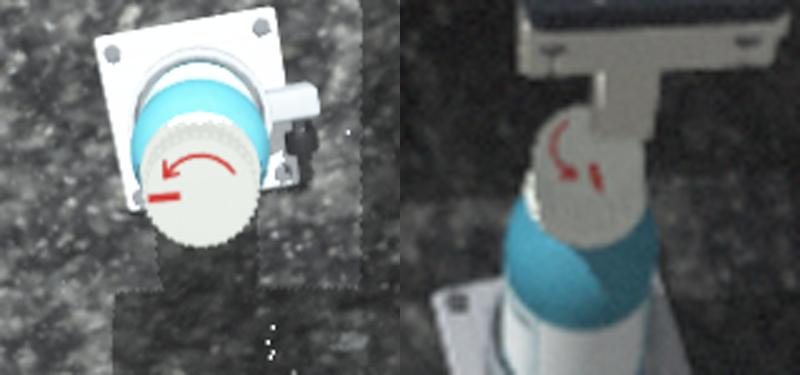

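The cap's mark is tilted about 5° from its earlier angle in the wrist view, after the tool itself turned 90°. That puts the cap at about 1.49 rad, at its stop. The fingers are well clear and there is no force on the tool.

```bash
python3 -c "
from workcell import r
print(r.finish_job())"
```

```text
the job is handed in; nothing more can be done
None
```

The teal cap was pressed down, turned about 1.5 rad counterclockwise to its stop and let go. I didn't measure that it sprang back up, but it should at that angle. The robot didn't touch the red-label bottle, and I handed the job in at about 10.4 s.

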